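Shelve specimen containers by height in two tiered stands

ROBOT

A 6-joint arm with a two-finger parallel gripper is mounted at the origin on a cart in front of the work surface, level with it; the furniture and walls round the work are solid. World frame = base frame: x ahead of the robot, y to its left, z up, the work surface at z = 0. Lengths are in m, angles in rad, forces in N, time in s.
With the tool pointing down it reaches from about 0.3 to 0.775 m from the base axis. Payload 14.6 kg.
Tool frame: the origin (TCP) lies midway between the tips of the shut fingers; the grasp point (between the pads) lies 19 mm behind it; z points along the fingers, y is the line along which they close (so a half turn about z gives the same grasp; the last joint's range is limited). The gripper opens to 94 mm and grips with 3 to 60 N. Pads are 16 mm wide; open, the fingers measure 119 mm over their backs; the gripper's body (75 mm by 177 mm) begins 78 mm behind the grasp point.
Start: joints at [-1.316, 0.3, 1.521, -0, 1.321, -0.067], TCP at [0.174, -0.522, 0.205] pointing down, gripper open.
Joint ranges: [-3.03, 3.03], [-0.79, 2.21], [0.23, 2.52], [-1.04, 4.18], [0, 3.07], [-2.55, 2.55]. Speed limits (rad/s): [2.22, 2.22, 2.57, 3.14, 3.14, 3.14].

INTERFACE

Orientations are given as [roll, pitch, yaw] about the fixed x, y, z axes, in that order (R = Rz(yaw) Ry(pitch) Rx(roll)).
In Python, from station import * gives the robot as it stands.
- The arm moves only by the tool send_rows, never from a script. Its argument "targets" is a list of rows, each an object of numbers: "x", "y", "z": the shift along the world's x, y, z in units of 0.2 m (1.0 is 0.2 m); "spin": the turn about the world's z in units of pi/2 rad (1.0 is pi/2 rad); "claw": the finger opening in mm, from 0 to 94. A call has 1 to 20 rows; each row shifts and turns the commanded pose from where the row before left it; what a row does not reach is not made up. A row lasts 1/10 s, in which the tool goes at most 50 mm and 8.59 degrees, less where a joint would pass 70% of its speed; a pose out of reach is approached as far as the arm can. A call with a number of a shift or a turn outside -1 to 1 is refused whole. A call with a gripper value outside its range is refused whole. The fingers move at their own pace and stop on an object; "force" is the grip in N (left out, the last holds). Time passes only in rows, so rows that do not move let the fingers close. It gives the time, the measured TCP pose, the force, the opening and the grip force at its end, in the units of the state.
- get_obs(): the state, without advancing time (a new reading comes with each control period).
- camera(name): name is "side" or "top"; returns the picture (384x512x3 uint8, blue, green, red); there is no depth.
- camera_model(name): a dict with "fovy" (degrees; the focal length in pixels is half the picture's height over the tangent of half this angle, whatever the lens; pixels are square), "cx", "cy" (the principal point, pixels), "T" (4x4, takes a point from camera to world coordinates). Camera axes: x right, y down, z forward; pixel columns grow to the right and rows downward; lengths in m; the calibration is good to about 2 mm. A picture is of the moment at which its call begins. camera_model takes no time and is no camera call.
- hand_in(): hands the job in; it is judged then, once.
The state is a dict: "time_s": time; "qpos": joint angles; "joint_vel": joint speeds; "tau": joint torques, N m; "ee_pos": TCP position; "eef_rot": TCP orientation; "force": force on the tool from outside, world axes, zero at the start; "moment": the same for the moment, N m; "grip_width": finger opening in m; "grip_force": force on a finger pad.
Only numpy, scipy, OpenCV 4.12 (cv2) and the standard library are available. Lean on these libraries where they do the work, as an engineer would, in place of code of your own. Each camera call takes 0.05 s, during which the arm holds its last target. There are 200 camera calls.

TASK

Put the three loose specimen containers (tall tube, slim vial, squat vial) away in the two stepped plywood stands, one on each of the three free tiers, choosing by height so that each one fits under its roof. Each must stand upright, slid back until it is wholly under the roof. Never tip a container over, and leave the dark bottle, pin pot, cap and eraser where they are.

Things in the scene. Friction and masses are not known exactly. Their poses are not given: they have to be found in the camera images.
- stand_a: The taller of two fixed plywood stands (either may be on the left): two stepped tiers open to the robot, 190 mm deep, 84 wide. Origin: centre of underside; x from open front to back, z up. Lower deck 10 mm up, from x = -95; open above to x = -40, then roofed. Upper deck starts at x = -40 (8 mm thick); open above to x = 30, then roofed. Headroom: lower 68, upper 112. Upper deck surface at 86 mm, stand top at 206.
- stand_a_low (a point): Point on the lower deck of the taller stand, mid-width, exactly below the front edge of its roof (headroom 68 mm).  x runs towards the back, y across, z up. The roofed space is closed by side panels 68 mm apart and by a back panel 127 mm behind the edge.
- stand_a_up (a point): Point on the upper deck of the taller stand, mid-width, exactly below the front edge of its roof (headroom 112 mm).  x runs towards the back, y across, z up. The roofed space is closed by side panels 68 mm apart and by a back panel 57 mm behind the edge.
- stand_b: The lower of two fixed plywood stands (either may be on the left): two stepped tiers open to the robot, 190 mm deep, 84 wide. Origin: centre of underside; x from open front to back, z up. Lower deck 10 mm up, from x = -95; open above to x = -40, then roofed. Upper deck starts at x = -40 (8 mm thick); open above to x = 30, then roofed. Headroom: lower 84, upper 52 (taken). Upper deck surface at 102 mm, stand top at 162.
- stand_b_low (a point): Point on the lower deck of the lower stand, mid-width, exactly below the front edge of its roof (headroom 84 mm).  x runs towards the back, y across, z up. The roofed space is closed by side panels 68 mm apart and by a back panel 127 mm behind the edge.
- tube_3_mid (a point): Tall frosted sample tube with a snap lid, 102 mm high, body about 45 mm across, lid (top 14 mm) 51 x 47 mm; about 0.09 kg. Origin of this point: on its axis, half-way up; z along its axis. It starts upright on the fixed cork board (186 x 205 mm, top 19 mm above the worktop).
- vial_r2_mid (a point): Slim clear screw-cap vial, 75 mm high, 28 mm across, white cap on the top 15 mm; about 0.05 kg; easily toppled, so push it low down and slowly. Origin of this point: on its axis, half-way up; z along its axis. It starts upright on the fixed cork board (186 x 205 mm, top 19 mm above the worktop).
- vial_r_mid (a point): Squat clear screw-cap vial, 60 mm high, body 31 mm and white cap (top 18 mm) 34 mm across; about 0.05 kg. Origin of this point: on its axis, half-way up; z along its axis. It starts upright on the fixed cork board (186 x 205 mm, top 19 mm above the worktop).
- bottle_dark_mid (a point): Bystander: small dark bottle, 26 mm across, 46 mm high, already shelved under the upper roof of the lower stand. Point on its axis, half-way up.
- cream_pot_mid (a point): Bystander: open white pot of pins, 46 mm across, 41 mm high, on the worktop. Point on its axis, half-way up.
- cap_1_mid (a point): Bystander: loose white screw cap, 33 mm across, 13 mm high, on the worktop. Point at its centre.
- eraser_mid (a point): Bystander: eraser, 20 x 46 x 12 mm, on the worktop. Point at its centre.
- tube_3: The same tall tube; origin at the centre of its underside.
- vial_r2: The same slim vial; origin at the centre of its underside.
- vial_r: The same squat vial; origin at the centre of its underside.
Things that resemble listed ones, but are neither listed nor needed, are in the scene too. What is shaped like the vial_r2 but green is not meant.

How it is judged:
By the outcome, as a careful person would: the job done as asked, in the order asked, and still so for the second after the job is handed in, with the robot touching nothing.
It also fails if it takes over 72 s, if anything falls off the work surface, if the arm or the gripper's body presses on something with over 40 N, if the wrist force passes 120 N, or if a joint passes its speed limit or range.

## Working session

There is one attempt and no reset: what is moved stays moved. The work goes in short steps, Python scripts to look and compute and a tool call to move; the robot and the scene stay as the last step left them, time stands still between calls to the robot, and variables do not carry over. Pictures are saved under pics/ and viewed, at most 10 in all, crops included, and the job is handed in when it is done.

Besides the shell and the picture viewer there is one more tool, called after ">>>" by a JSON object that holds its "fn" and its "kwargs". send_rows: Moves the arm, as the interface text tells. Its arguments: {"type":"object","properties":{"targets":{"type":"array"},"force":{"type":"number"}},"required":["targets"]}

```bash
mkdir -p pics; ls
python3 - <<'E'
from station import *
import cv2
for n in("top","side"):
    cv2.imwrite(f"pics/{n}0.png",camera(n)); m=camera_model(n); print(n,m)
o=get_obs(); print(o)
E
```

```text
pics
top {'fovy': 52.03940123662652, 'cx': 255.94062024375643, 'cy': 190.95324222063286, 'T': array([[-0.00733805, -0.99488786,  0.10071887,  0.41434969],
       [-0.99988551,  0.00863301,  0.01242729, -0.15913925],
       [-0.01323327, -0.10061615, -0.99483731,  1.13199175],
       [ 0.        ,  0.        ,  0.        ,  1.        ]])}
side {'fovy': 57.833006232304385, 'cx': 259.23063258165325, 'cy': 193.87647070896102, 'T': array([[-0.99974498,  0.00350827,  0.02230855,  0.48181003],
       [-0.01544403,  0.6145141 , -0.78875465,  0.53427673],
       [-0.01647608, -0.78889804, -0.61430321,  0.61745065],
       [ 0.        ,  0.        ,  0.        ,  1.        ]])}
{'time_s': 0.1, 'qpos': array([-1.31559589e+00,  3.00410459e-01,  1.52151038e+00, -9.45649375e-06,
        1.32068104e+00, -6.66112492e-02]), 'joint_vel': array([-1.67572513e-05, -2.81674370e-03, -1.65579305e-03, -6.34615305e-05,
        2.25762856e-03,  4.36503195e-04]), 'tau': array([ 2.26884340e-04, -5.32644475e+01, -3.53282940e+01,  7.08818645e-02,
        2.35254492e-02, -6.81179222e-05]), 'ee_pos': array([ 0.1738886 , -0.52154823,  0.2049495 ]), 'eef_rot': array([-3.14058506e+00, -5.80364584e-05,  3.21814004e-01]), 'force': array([-0.04880315, -0.37377576,  0.24266452]), 'moment': array([ 0.05363131, -0.06503581,  0.00820143]), 'grip_force': 0.0, 'grip_width': 0.0942077855760119}
```

View pics/top0.png

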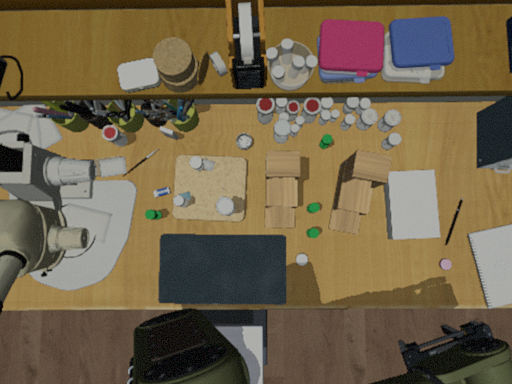

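View pics/side0.png

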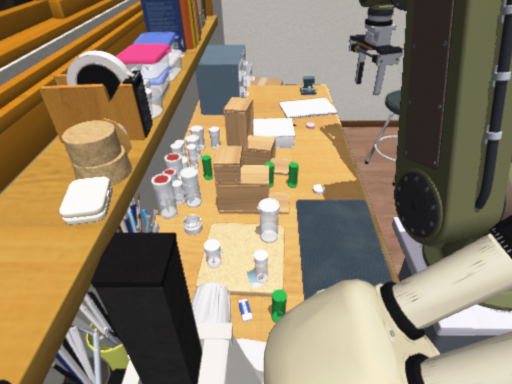

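The top view shows the board at cols 174-246, the tube near (226,205), vials near (198,163) and (181,200), and stands near cols 282 and 360. The side view shows the far stand standing higher. I'll zoom in next.

Run:
```python
import cv2,numpy as np
a=cv2.imread("pics/top0.png")[135:255,165:405]; b=cv2.imread("pics/side0.png")[90:300,190:350]
a=cv2.resize(a,None,fx=3.3,fy=3.3,interpolation=cv2.INTER_CUBIC)
cv2.imwrite("pics/topz.png",a)
b=cv2.resize(b,None,fx=2.85,fy=2.85,interpolation=cv2.INTER_CUBIC);cv2.imwrite("pics/sidez.png",b)
print(a.shape,b.shape)
```

```text
(396, 792, 3) (598, 456, 3)
```

View pics/topz.png

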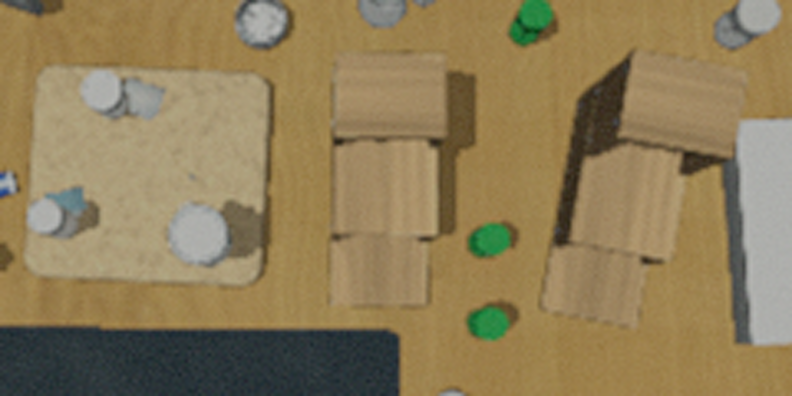

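View pics/sidez.png

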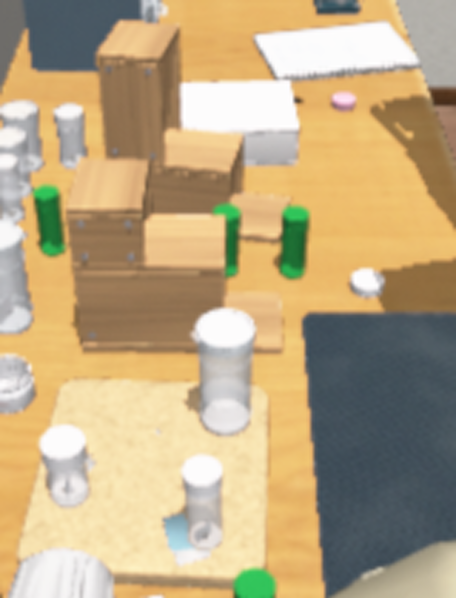

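Stand_a is the far or right one and stand_b the left one. In the zoomed top view the squat vial cap is at (103,91), the slim at (46,216) and the tube lid at (199,235). Stand corners are readable in both views, so I'll fit the poses.

```bash
cat > h.py <<'E'
import numpy as np, cv2
from scipy.optimize import least_squares
from station import *
def cam(n):
    m=camera_model(n); return 192/np.tan(np.radians(m["fovy"]/2)),m["cx"],m["cy"],np.array(m["T"])
def ray(n,uv,z):
    f,cx,cy,T=cam(n); d=T[:3,:3]@np.array([(uv[0]-cx)/f,(uv[1]-cy)/f,1]); o=T[:3,3]
    return o+d*(z-o[2])/d[2]
def proj(n,P):
    f,cx,cy,T=cam(n); p=(np.atleast_2d(P)-T[:3,3])@T[:3,:3]; return p[:,:2]/p[:,2:]*f+[cx,cy]
tz=lambda x,y:((x+.5)/3.3-.5+165,(y+.5)/3.3-.5+135)
sz=lambda x,y:((x+.5)/2.85-.5+190,(y+.5)/2.85-.5+90)
E
python3 - <<'E'
from h import *
def fit(name,L,S):
    def res(p):
        c,s=np.cos(p[2]),np.sin(p[2]); r=[]
        for cm,cv,pts in(("top",tz,L),("side",sz,S)):
            for lx,ly,lz,u,v in pts:
                P=[p[0]+c*lx-s*ly,p[1]+s*lx+c*ly,lz]; r+=list(proj(cm,P)[0]-cv(u,v))
        return np.array(r)
    q=least_squares(res,[.5,-.3,0],loss="soft_l1"); p=q.x
    print(name,p.round(4),res(p).reshape(-1,2).round(1).tolist())
    c,s=np.cos(p[2]),np.sin(p[2])
    for t,x in(("front",-.095),("lowmid",-.0675),("lowedge",-.04),("upmid",-.005),("upedge",.03)): print(t,p[0]+c*x,p[1]+s*x)
w=.042
fit("b",[(.095,w,.162,335,55),(.095,-w,.162,446,53),(.03,-w,.162,446,137),(.03,w,.162,334,138),(-.04,w,.102,335,236),(-.04,-w,.102,437,236),(-.095,w,.01,331,305),(-.095,-w,.01,429,305)],
 [(.095,w,.162,70,208),(.03,w,.162,147,208),(.03,-w,.162,150,160),(.095,-w,.162,85,160),(-.04,w,.102,225,266),(-.095,w,.01,281,348),(-.095,-w,.01,282,296)])
fit("a",[(.095,w,.206,634,50),(.095,-w,.206,747,72),(.03,-w,.206,731,157),(.03,w,.206,617,138),(-.04,w,.086,569,243),(-.04,-w,.086,668,262),(-.095,w,.01,542,308),(-.095,-w,.01,635,326)],
 [(.095,w,.206,98,58),(.03,w,.206,165,67),(.03,-w,.206,180,26),(.095,-w,.206,120,20)])
for n,t,s,z in(("squat",(103,91),(64,440),.079),("slim",(46,216),(203,470),.094),("tube",(199,235),(225,326),.121)):
    print(n,ray("top",tz(*t),z),ray("side",sz(*s),z))
E
```

```text
b [ 0.5171 -0.2136 -0.0188] [[-0.0, -0.3], [-0.0, 0.6], [-0.1, 0.9], [0.1, 0.3], [-0.8, 0.2], [0.4, 0.5], [-0.1, 0.6], [-0.1, 0.9], [-1.5, 0.2], [-1.8, 0.3], [-0.3, -0.4], [-2.3, -0.5], [-0.1, 0.2], [0.9, -0.5], [-0.5, -1.5]]
front 0.4221133233823493 -0.21177096966513712
lowmid 0.4496084617459185 -0.21228804448388428
lowedge 0.47710360010948777 -0.21280511930263143
upmid 0.5120974125722123 -0.21346321452649145
upedge 0.5470912250349368 -0.21412130975035146
a [ 0.5031 -0.409  -0.2016] [[-0.8, 0.0], [-0.0, -0.0], [0.4, 0.9], [-0.2, -0.1], [-0.5, -0.1], [0.9, 0.3], [-0.8, 0.8], [0.4, 1.1], [-0.8, -1.5], [-2.1, -2.9], [-0.4, -0.3], [-0.3, 0.3]]
front 0.41002966755726267 -0.3899709821220443
lowmid 0.43697294387155167 -0.39547642138261846
lowedge 0.4639162201858407 -0.40098186064319263
upmid 0.4982076627676631 -0.4079887833384689
upedge 0.5324991053494855 -0.41499570603374514
squat [0.60080846 0.01665847 0.079     ] [0.59921204 0.01662613 0.079     ]
slim [0.49680864 0.05926233 0.094     ] [0.49441262 0.06002121 0.094     ]
tube [ 0.47878385 -0.06638407  0.121     ] [ 0.47822666 -0.06592058  0.121     ]
```

The fits are good, with top and side agreeing to about 2 mm. By height, the tube goes to a_up, the slim vial to b_low and the squat vial to a_low. First I'll move above the tube at stand_a's yaw.

>>> {"fn": "send_rows", "kwargs": {"targets": [{"x": 0.095, "y": 0.142, "spin": -0.021, "claw": 94}, {"x": 0.095, "y": 0.142, "spin": -0.021}, {"x": 0.095, "y": 0.142, "spin": -0.021}, {"x": 0.095, "y": 0.142, "spin": -0.021}, {"x": 0.095, "y": 0.142, "spin": -0.021}, {"x": 0.095, "y": 0.142, "spin": -0.021}, {"x": 0.095, "y": 0.142, "spin": -0.021}, {"x": 0.095, "y": 0.142, "spin": -0.021}, {"x": 0.095, "y": 0.142, "spin": -0.021}, {"x": 0.095, "y": 0.142, "spin": -0.021}, {"x": 0.095, "y": 0.142, "spin": -0.021}, {"x": 0.095, "y": 0.142, "spin": -0.021}, {"x": 0.095, "y": 0.142, "spin": -0.021}, {"x": 0.095, "y": 0.142, "spin": -0.021}, {"x": 0.095, "y": 0.142, "spin": -0.021}, {"x": 0.095, "y": 0.142, "spin": -0.021}, {"x": 0}, {"x": 0}]}}

```text
schema error: expected keys x, y, z, spin, claw
```

>>> {"fn": "send_rows", "kwargs": {"targets": [{"x": 0.095, "y": 0.142, "z": 0, "spin": -0.021, "claw": 94}, {"x": 0.095, "y": 0.142, "z": 0, "spin": -0.021, "claw": 94}, {"x": 0.095, "y": 0.142, "z": 0, "spin": -0.021, "claw": 94}, {"x": 0.095, "y": 0.142, "z": 0, "spin": -0.021, "claw": 94}, {"x": 0.095, "y": 0.142, "z": 0, "spin": -0.021, "claw": 94}, {"x": 0.095, "y": 0.142, "z": 0, "spin": -0.021, "claw": 94}, {"x": 0.095, "y": 0.142, "z": 0, "spin": -0.021, "claw": 94}, {"x": 0.095, "y": 0.142, "z": 0, "spin": -0.021, "claw": 94}, {"x": 0.095, "y": 0.142, "z": 0, "spin": -0.021, "claw": 94}, {"x": 0.095, "y": 0.142, "z": 0, "spin": -0.021, "claw": 94}, {"x": 0.095, "y": 0.142, "z": 0, "spin": -0.021, "claw": 94}, {"x": 0.095, "y": 0.142, "z": 0, "spin": -0.021, "claw": 94}, {"x": 0.095, "y": 0.142, "z": 0, "spin": -0.021, "claw": 94}, {"x": 0.095, "y": 0.142, "z": 0, "spin": -0.021, "claw": 94}, {"x": 0.095, "y": 0.142, "z": 0, "spin": -0.021, "claw": 94}, {"x": 0.095, "y": 0.142, "z": 0, "spin": -0.021, "claw": 94}, {"x": 0, "y": 0, "z": 0, "spin": 0, "claw": 94}, {"x": 0, "y": 0, "z": 0, "spin": 0, "claw": 94}]}}

```text
time_s: 1.9
ee_pos: [0.4778, -0.0671, 0.2051]
eef_rot: [3.141, 0.001, -0.204]
force: [0.7, 0.0, -0.3]
grip_width: 0.094
grip_force: 0.0
```

>>> {"fn": "send_rows", "kwargs": {"targets": [{"x": 0.003, "y": 0.005, "z": -0.12, "spin": 0, "claw": 94}, {"x": 0, "y": 0, "z": -0.12, "spin": 0, "claw": 94}, {"x": 0, "y": 0, "z": -0.12, "spin": 0, "claw": 94}, {"x": 0, "y": 0, "z": -0.12, "spin": 0, "claw": 94}, {"x": 0, "y": 0, "z": -0.12, "spin": 0, "claw": 94}, {"x": 0, "y": 0, "z": -0.12, "spin": 0, "claw": 94}, {"x": 0, "y": 0, "z": 0, "spin": 0, "claw": 94}, {"x": 0, "y": 0, "z": 0, "spin": 0, "claw": 40}, {"x": 0, "y": 0, "z": 0, "spin": 0, "claw": 40}, {"x": 0, "y": 0, "z": 0, "spin": 0, "claw": 40}, {"x": 0, "y": 0, "z": 0, "spin": 0, "claw": 40}, {"x": 0, "y": 0, "z": 0, "spin": 0, "claw": 40}, {"x": 0, "y": 0, "z": 0, "spin": 0, "claw": 40}, {"x": 0, "y": 0, "z": 0, "spin": 0, "claw": 40}], "force": 12}}

```text
time_s: 3.3
ee_pos: [0.4786, -0.0663, 0.0616]
eef_rot: [-3.142, -0.0, -0.206]
force: [-0.4, 0.8, 1.1]
grip_width: 0.0449
grip_force: 12.0
```

>>> {"fn": "send_rows", "kwargs": {"targets": [{"x": 0, "y": 0, "z": 0.08, "spin": 0, "claw": 40}, {"x": 0, "y": 0, "z": 0.16, "spin": 0, "claw": 40}, {"x": 0, "y": 0, "z": 0.2, "spin": 0, "claw": 40}, {"x": 0, "y": 0, "z": 0.2, "spin": 0, "claw": 40}, {"x": 0, "y": -0.05, "z": 0.2, "spin": 0, "claw": 40}, {"x": 0.01, "y": -0.1, "z": 0.2, "spin": 0, "claw": 40}, {"x": 0.012, "y": -0.17, "z": 0, "spin": 0, "claw": 40}, {"x": 0.012, "y": -0.17, "z": 0, "spin": 0, "claw": 40}, {"x": 0.012, "y": -0.17, "z": 0, "spin": 0, "claw": 40}, {"x": 0.012, "y": -0.17, "z": 0, "spin": 0, "claw": 40}, {"x": 0.012, "y": -0.17, "z": 0, "spin": 0, "claw": 40}, {"x": 0.012, "y": -0.17, "z": 0, "spin": 0, "claw": 40}, {"x": 0.012, "y": -0.17, "z": 0, "spin": 0, "claw": 40}, {"x": 0.012, "y": -0.17, "z": 0, "spin": 0, "claw": 40}, {"x": 0.012, "y": -0.12, "z": 0, "spin": 0, "claw": 40}, {"x": 0, "y": -0.08, "z": 0, "spin": 0, "claw": 40}, {"x": 0, "y": 0, "z": 0, "spin": 0, "claw": 40}, {"x": 0, "y": 0, "z": 0, "spin": 0, "claw": 40}]}}

```text
time_s: 5.1
ee_pos: [0.5021, -0.4079, 0.269]
eef_rot: [-3.141, 0.001, -0.206]
force: [-0.8, -0.0, 0.2]
grip_width: 0.0449
grip_force: 12.0
```

>>> {"fn": "send_rows", "kwargs": {"targets": [{"x": 0.002, "y": -0.005, "z": -0.15, "spin": 0.003, "claw": 40}, {"x": 0, "y": 0, "z": -0.15, "spin": 0, "claw": 40}, {"x": 0, "y": 0, "z": -0.15, "spin": 0, "claw": 40}, {"x": 0, "y": 0, "z": -0.13, "spin": 0, "claw": 40}, {"x": 0, "y": 0, "z": -0.095, "spin": 0, "claw": 40}, {"x": 0, "y": 0, "z": 0, "spin": 0, "claw": 40}, {"x": 0, "y": 0, "z": 0, "spin": 0, "claw": 40}, {"x": 0.022, "y": -0.004, "z": 0, "spin": 0, "claw": 40}, {"x": 0.022, "y": -0.004, "z": 0, "spin": 0, "claw": 40}, {"x": 0.022, "y": -0.005, "z": 0, "spin": 0, "claw": 40}, {"x": 0.022, "y": -0.005, "z": 0, "spin": 0, "claw": 40}, {"x": 0, "y": 0, "z": 0, "spin": 0, "claw": 40}, {"x": 0, "y": 0, "z": 0, "spin": 0, "claw": 40}]}}

```text
time_s: 6.4
ee_pos: [0.5202, -0.4129, 0.1343]
eef_rot: [-3.142, 0.0, -0.201]
force: [0.4, -0.1, -2.1]
grip_width: 0.0449
grip_force: 12.0
```

Run:
```python
from h import *
a=camera("side"); cv2.imwrite("pics/s1.png",cv2.resize(a[20:220,180:380],None,fx=3,fy=3,interpolation=cv2.INTER_CUBIC)); o=get_obs(); print(o["ee_pos"],o["force"])
```

```text
[ 0.52005761 -0.41292581  0.13431761] [-0.83020899 -0.24223161 -1.67407792]
```

View pics/s1.png

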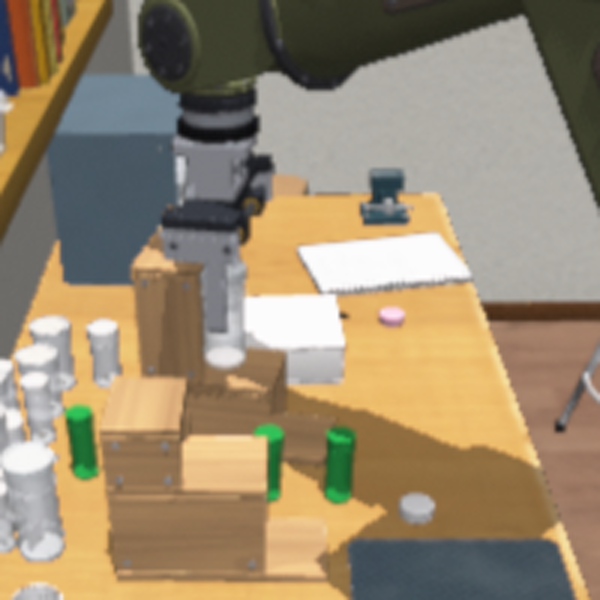

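The tube is in front of the roof on the upper tier of stand_a, at about (225,360), with nothing touching. I'll lower it, release, back off, close the fingers and come down behind it.

>>> {"fn": "send_rows", "kwargs": {"targets": [{"x": 0, "y": 0, "z": -0.01, "spin": 0, "claw": 40}, {"x": 0, "y": 0, "z": -0.01, "spin": 0, "claw": 40}, {"x": 0, "y": 0, "z": -0.004, "spin": 0, "claw": 40}, {"x": 0, "y": 0, "z": 0, "spin": 0, "claw": 40}, {"x": 0, "y": 0, "z": 0, "spin": 0, "claw": 40}]}}

```text
time_s: 6.95
ee_pos: [0.5201, -0.413, 0.1297]
eef_rot: [-3.142, -0.0, -0.201]
force: [-0.5, 0.1, 0.1]
grip_width: 0.0449
grip_force: 12.0
```

>>> {"fn": "send_rows", "kwargs": {"targets": [{"x": 0, "y": 0, "z": 0, "spin": 0, "claw": 70}, {"x": 0, "y": 0, "z": 0, "spin": 0, "claw": 70}, {"x": 0, "y": 0, "z": 0, "spin": 0, "claw": 70}, {"x": 0, "y": 0, "z": 0, "spin": 0, "claw": 70}, {"x": -0.04, "y": 0.008, "z": 0, "spin": 0, "claw": 70}, {"x": -0.07, "y": 0.014, "z": 0, "spin": 0, "claw": 70}, {"x": -0.07, "y": 0.014, "z": 0, "spin": 0, "claw": 70}, {"x": -0.06, "y": 0.012, "z": 0, "spin": 0, "claw": 0}, {"x": 0, "y": 0, "z": -0.03, "spin": 0, "claw": 0}, {"x": 0, "y": 0, "z": -0.03, "spin": 0, "claw": 0}, {"x": 0, "y": 0, "z": 0, "spin": 0, "claw": 0}, {"x": 0, "y": 0, "z": 0, "spin": 0, "claw": 0}, {"x": 0, "y": 0, "z": 0, "spin": 0, "claw": 0}]}}

```text
time_s: 8.25
ee_pos: [0.4724, -0.4034, 0.1176]
eef_rot: [3.142, -0.0, -0.201]
force: [0.2, -0.1, 0.7]
grip_width: 0.0255
grip_force: 0.0
```

>>> {"fn": "send_rows", "kwargs": {"targets": [{"x": 0, "y": 0, "z": 0, "spin": 0, "claw": 0}, {"x": 0.022, "y": -0.0045, "z": 0, "spin": 0, "claw": 0}, {"x": 0.022, "y": -0.0045, "z": 0, "spin": 0, "claw": 0}, {"x": 0.01, "y": -0.002, "z": 0, "spin": 0, "claw": 0}, {"x": 0.01, "y": -0.002, "z": 0, "spin": 0, "claw": 0}, {"x": 0.01, "y": -0.002, "z": 0, "spin": 0, "claw": 0}, {"x": 0.01, "y": -0.002, "z": 0, "spin": 0, "claw": 0}, {"x": 0.01, "y": -0.002, "z": 0, "spin": 0, "claw": 0}, {"x": 0.01, "y": -0.002, "z": 0, "spin": 0, "claw": 0}, {"x": 0.01, "y": -0.002, "z": 0, "spin": 0, "claw": 0}, {"x": 0.01, "y": -0.002, "z": 0, "spin": 0, "claw": 0}, {"x": 0.01, "y": -0.002, "z": 0, "spin": 0, "claw": 0}, {"x": 0.01, "y": -0.002, "z": 0, "spin": 0, "claw": 0}]}}

```text
time_s: 9.55
ee_pos: [0.5011, -0.4092, 0.1177]
eef_rot: [3.142, -0.0, -0.201]
force: [-1.3, 0.5, 1.3]
grip_width: 0.0005
grip_force: 0.7
```

Run:
```python
from h import *
b=camera("side"); cv2.imwrite("pics/s2.png",cv2.resize(b[60:180,200:320],None,fx=5,fy=5,interpolation=cv2.INTER_CUBIC)); o=get_obs(); print(o["ee_pos"],o["force"],o["grip_width"])
```

```text
[ 0.5013079  -0.40921674  0.11763805] [-0.89778989 -0.66610933  0.48476488] 0.0007016377474423411
```

View pics/s2.png

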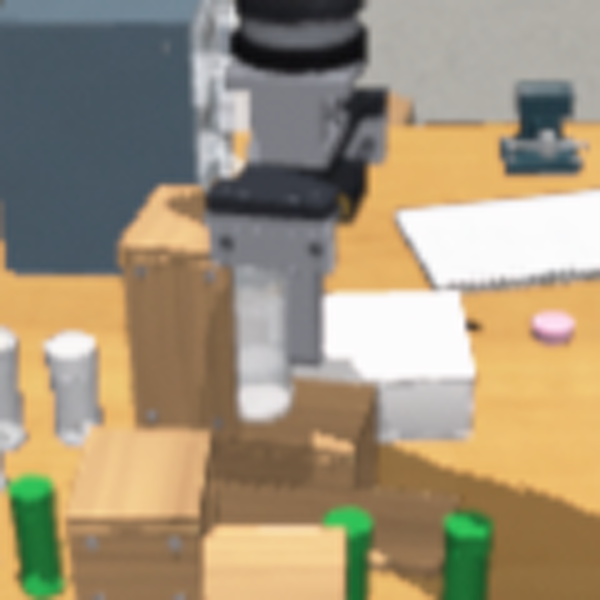

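The tube stands upright at about (265,400) in the crop and slides ahead of the finger. I'll keep pushing.

>>> {"fn": "send_rows", "kwargs": {"targets": [{"x": 0.01, "y": -0.002, "z": 0, "spin": 0, "claw": 0}, {"x": 0.01, "y": -0.002, "z": 0, "spin": 0, "claw": 0}, {"x": 0.01, "y": -0.002, "z": 0, "spin": 0, "claw": 0}, {"x": 0.01, "y": -0.002, "z": 0, "spin": 0, "claw": 0}, {"x": 0.01, "y": -0.002, "z": 0, "spin": 0, "claw": 0}, {"x": 0.01, "y": -0.002, "z": 0, "spin": 0, "claw": 0}, {"x": 0.01, "y": -0.002, "z": 0, "spin": 0, "claw": 0}, {"x": 0.01, "y": -0.002, "z": 0, "spin": 0, "claw": 0}, {"x": 0.01, "y": -0.002, "z": 0, "spin": 0, "claw": 0}]}}

```text
time_s: 10.5
ee_pos: [0.5191, -0.4128, 0.1177]
eef_rot: [3.142, -0.0, -0.201]
force: [-0.6, 0.6, 0.4]
grip_width: 0.0008
grip_force: 0.6
```

>>> {"fn": "send_rows", "kwargs": {"targets": [{"x": 0.005, "y": -0.001, "z": 0, "spin": 0, "claw": 0}, {"x": 0.005, "y": -0.001, "z": 0, "spin": 0, "claw": 0}, {"x": 0.005, "y": -0.001, "z": 0, "spin": 0, "claw": 0}, {"x": 0.005, "y": -0.001, "z": 0, "spin": 0, "claw": 0}, {"x": 0.005, "y": -0.001, "z": 0, "spin": 0, "claw": 0}, {"x": 0, "y": 0, "z": 0, "spin": 0, "claw": 0}]}}

```text
time_s: 11.1
ee_pos: [0.5236, -0.4137, 0.1176]
eef_rot: [-3.141, 0.001, -0.201]
force: [-5.2, 1.9, 2.5]
grip_width: 0.0003
grip_force: 2.6
```

The reading of about 5 N means the finger has met the roof edge, so the tube is at the edge. I'll retreat, look from the side, and go on to the slim vial.

>>> {"fn": "send_rows", "kwargs": {"targets": [{"x": -0.03, "y": 0.006, "z": 0, "spin": 0, "claw": 0}, {"x": -0.09, "y": 0.018, "z": 0.02, "spin": 0, "claw": 0}, {"x": -0.08, "y": 0.016, "z": 0.1, "spin": 0, "claw": 0}, {"x": 0, "y": 0, "z": 0.16, "spin": 0, "claw": 60}, {"x": 0, "y": 0.1, "z": 0.16, "spin": 0, "claw": 60}, {"x": 0.005, "y": 0.17, "z": 0.16, "spin": 0.01, "claw": 60}, {"x": 0.005, "y": 0.17, "z": 0, "spin": 0.01, "claw": 60}, {"x": 0.005, "y": 0.17, "z": 0, "spin": 0.01, "claw": 60}, {"x": 0.005, "y": 0.17, "z": 0, "spin": 0.01, "claw": 60}, {"x": 0.005, "y": 0.17, "z": 0, "spin": 0.01, "claw": 60}, {"x": 0.005, "y": 0.17, "z": 0, "spin": 0.01, "claw": 60}, {"x": 0.005, "y": 0.17, "z": 0, "spin": 0.01, "claw": 60}, {"x": 0.005, "y": 0.17, "z": 0, "spin": 0.01, "claw": 60}, {"x": 0.005, "y": 0.17, "z": 0, "spin": 0.01, "claw": 60}, {"x": 0.005, "y": 0.17, "z": 0, "spin": 0.01, "claw": 60}, {"x": 0.005, "y": 0.17, "z": 0, "spin": 0.01, "claw": 60}, {"x": 0.005, "y": 0.17, "z": 0, "spin": 0.01, "claw": 60}, {"x": 0, "y": 0.17, "z": 0, "spin": 0.006, "claw": 60}, {"x": 0, "y": 0.01, "z": 0, "spin": 0, "claw": 60}, {"x": 0, "y": 0, "z": 0, "spin": 0, "claw": 60}]}}

```text
time_s: 13.1
ee_pos: [0.4957, 0.0586, 0.2376]
eef_rot: [3.142, -0.0, -0.002]
force: [0.6, -0.2, -0.2]
grip_width: 0.0604
grip_force: 0.0
```

Run:
```python
from h import *
a=camera("top"); b=camera("side"); z=lambda i:cv2.resize(i,(400,400),interpolation=cv2.INTER_CUBIC)
cv2.imwrite("pics/c3.png",np.hstack([z(a[145:195,335:385]),z(b[90:170,215:295])])); o=get_obs(); print(o["ee_pos"],o["eef_rot"],o["grip_width"],o["time_s"])
# predicted pixel of roof edge front corners (top)
c,s=np.cos(-.2016),np.sin(-.2016)
P=lambda x,y,z:[.5031+c*x-s*y,-.409+s*x+c*y,z]
for x,y,zz in((.03,.042,.206),(.03,-.042,.206),(.03,0,.086),(.03,.042,.086),(.03,0,.188)):
    print((x,y,zz),(proj("top",P(x,y,zz))[0]-[335,145])*8,(proj("side",P(x,y,zz))[0]-[215,90])*5)
```

```text
[0.49590613 0.05747246 0.23764432] [ 3.14149581e+00 -1.88303462e-04 -4.03111476e-03] 0.059697527242302324 13.2
(0.03, 0.042, 0.206) [131.16954342 250.75874106] [152.60937193 101.62954743]
(0.03, -0.042, 0.206) [412.66431349 304.71319675] [187.25563255  42.65683774]
(0.03, 0, 0.086) [173.60357812 324.13341378] [177.15202594 254.73737876]
(0.03, 0.042, 0.086) [ 49.15745084 300.19631757] [160.73970585 288.69658015]
(0.03, 0, 0.188) [255.4196861  285.40780319] [171.55110204 100.42745946]
```

View pics/c3.png

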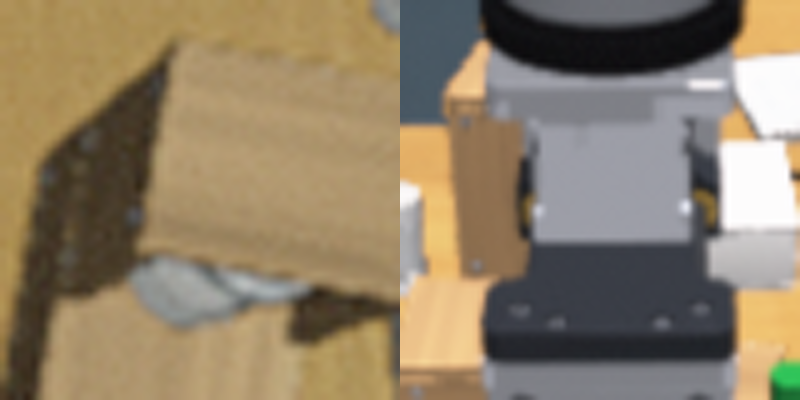

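The left half shows grey tube parts below the roof edge, from (130,260) to (300,300) and down to (180,325). In the right half the gripper hides the stand. I'll check the pixels against predicted circles.

Run:
```python
from h import *
a=camera("top").astype(int)
print("saturation R-B; cols 349..377")
for r in range(172,190): print(r,' '.join(f"{a[r,c,2]-a[r,c,0]:4d}/{a[r,c].mean():3.0f}" for c in range(349,377)))
c,s=np.cos(-.2016),np.sin(-.2016)
P=lambda x,y,z:[.5031+c*x-s*y,-.409+s*x+c*y,z]
t=np.radians(np.arange(100,261,40))
for nm,r,z,ax in(("bot",.0225,.086,.0525),("body188-14",.0225,.174,.0525),("lidtop",.0255,.188,.0555),("lidbot",.0255,.174,.0555)):
    print(nm,proj("top",[P(ax+r*np.cos(k),r*np.sin(k),z) for k in t]).round(1).tolist())
```

```text
saturation R-B; cols 349..377
172   25/ 65   22/ 58    5/ 75   16/ 78   54/108   60/131   64/129   59/129   62/130   62/131   64/130   61/136   63/137   63/138   67/137   62/138   64/140   67/137   65/137   65/140   65/139   65/138   65/138   64/137   62/142   66/139   65/143   63/145
173   28/ 57   25/ 52   22/ 57   36/ 77   56/116   59/130   57/127   59/128   61/127   59/124   61/126   58/126   64/124   60/130   62/129   61/133   60/134   63/136   65/140   69/135   64/140   62/140   63/140   64/137   66/140   63/137   64/135   62/135
174   32/ 63   32/ 52   38/ 55   47/ 93   63/125   63/137   63/133   61/133   64/130   60/127   61/128   56/126   60/127   57/124   61/124   62/124   59/127   59/127   62/128   62/131   59/132   64/136   62/135   62/139   63/137   62/137   62/138   64/138
175   35/ 55   31/ 56   37/ 68   61/117   64/137   66/139   66/137   65/135   64/136   63/134   64/130   62/137   65/132   60/130   61/127   63/125   59/130   57/127   60/126   59/124   58/126   62/125   60/125   62/128   60/133   61/132   62/132   60/137
176   27/ 59   31/ 55   34/ 67   53/105   57/1
[... 3190 characters left out ...]
4   65/148   67/146   66/156   67/151   60/145   59/133   72/118   76/120   83/133   83/140
189   64/145   64/142   65/143   64/148   63/148   67/144   63/144   62/140   65/143   65/146   66/149   68/156   68/150   65/148   67/150   68/156   66/158   69/150   65/147   66/149   68/155   68/160   67/162   68/149   78/142   82/141   86/142   83/144
bot [[349.7, 177.2], [351.7, 182.6], [356.7, 185.5], [362.4, 184.6], [366.1, 180.3]]
body188-14 [[357.7, 172.3], [359.9, 178.2], [365.4, 181.4], [371.6, 180.4], [375.6, 175.7]]
lidtop [[358.1, 170.2], [360.6, 177.0], [366.9, 180.7], [374.1, 179.6], [378.7, 174.1]]
lidbot [[356.7, 171.1], [359.2, 177.8], [365.4, 181.4], [372.4, 180.3], [377.0, 175.0]]
```

The tube body sits at the edge, but its lid still sticks out about 3 mm. A vial held in the gripper reaches further forward than the fingers, so I can use the held squat vial later to nudge the others further in. Slim vial now.

>>> {"fn": "send_rows", "kwargs": {"targets": [{"x": 0, "y": 0.006, "z": -0.1, "spin": -0.01, "claw": 60}, {"x": 0, "y": 0.005, "z": -0.16, "spin": 0, "claw": 60}, {"x": 0, "y": 0, "z": -0.16, "spin": 0, "claw": 60}, {"x": 0, "y": 0, "z": -0.16, "spin": 0, "claw": 60}, {"x": 0, "y": 0, "z": -0.16, "spin": 0, "claw": 60}, {"x": 0, "y": 0, "z": -0.15, "spin": 0, "claw": 60}, {"x": 0, "y": 0, "z": -0.1, "spin": 0, "claw": 60}, {"x": 0, "y": 0, "z": 0, "spin": 0, "claw": 60}, {"x": 0, "y": 0, "z": 0, "spin": 0, "claw": 20}, {"x": 0, "y": 0, "z": 0, "spin": 0, "claw": 20}, {"x": 0, "y": 0, "z": 0, "spin": 0, "claw": 20}, {"x": 0, "y": 0, "z": 0, "spin": 0, "claw": 20}, {"x": 0, "y": 0, "z": 0, "spin": 0, "claw": 20}, {"x": 0, "y": 0, "z": 0, "spin": 0, "claw": 20}], "force": 10}}

```text
time_s: 14.65
ee_pos: [0.4963, 0.0604, 0.0402]
eef_rot: [3.142, -0.001, -0.019]
force: [0.9, -0.4, 5.9]
grip_width: 0.0275
grip_force: 10.0
```

>>> {"fn": "send_rows", "kwargs": {"targets": [{"x": 0, "y": 0, "z": 0.1, "spin": 0, "claw": 20}, {"x": 0, "y": 0, "z": 0.15, "spin": 0, "claw": 20}, {"x": 0, "y": 0, "z": 0.15, "spin": 0, "claw": 20}, {"x": -0.01, "y": -0.06, "z": 0.1, "spin": 0, "claw": 20}, {"x": -0.03, "y": -0.15, "z": 0, "spin": 0, "claw": 20}, {"x": -0.03, "y": -0.16, "z": 0, "spin": 0, "claw": 20}, {"x": -0.03, "y": -0.16, "z": 0, "spin": 0, "claw": 20}, {"x": -0.03, "y": -0.16, "z": 0, "spin": 0, "claw": 20}, {"x": -0.03, "y": -0.16, "z": 0, "spin": 0, "claw": 20}, {"x": -0.03, "y": -0.16, "z": 0, "spin": 0, "claw": 20}, {"x": -0.03, "y": -0.16, "z": 0, "spin": 0, "claw": 20}, {"x": -0.027, "y": -0.12, "z": 0, "spin": 0, "claw": 20}, {"x": 0, "y": -0.073, "z": 0, "spin": 0, "claw": 20}, {"x": 0, "y": 0, "z": -0.14, "spin": 0, "claw": 20}, {"x": 0, "y": 0, "z": -0.16, "spin": 0, "claw": 20}, {"x": 0, "y": 0, "z": -0.14, "spin": 0, "claw": 20}, {"x": 0, "y": 0, "z": -0.07, "spin": 0, "claw": 20}, {"x": 0, "y": 0, "z": 0, "spin": 0, "claw": 20}]}}

```text
time_s: 16.45
ee_pos: [0.4458, -0.2113, 0.0358]
eef_rot: [-3.14, 0.003, -0.019]
force: [-0.5, -0.4, 0.1]
grip_width: 0.0272
grip_force: 10.0
```

>>> {"fn": "send_rows", "kwargs": {"targets": [{"x": 0.025, "y": -0.002, "z": 0, "spin": 0, "claw": 20}, {"x": 0.025, "y": -0.002, "z": 0, "spin": 0, "claw": 20}, {"x": 0.025, "y": -0.001, "z": 0, "spin": 0, "claw": 20}, {"x": 0.024, "y": 0, "z": 0, "spin": 0, "claw": 20}, {"x": 0, "y": 0, "z": 0, "spin": 0, "claw": 20}, {"x": 0, "y": 0, "z": -0.01, "spin": 0, "claw": 20}, {"x": 0, "y": 0, "z": -0.007, "spin": 0, "claw": 20}, {"x": 0, "y": 0, "z": 0, "spin": 0, "claw": 20}, {"x": 0, "y": 0, "z": 0, "spin": 0, "claw": 20}]}}

```text
time_s: 17.35
ee_pos: [0.4662, -0.2132, 0.0342]
eef_rot: [-3.141, 0.0, -0.019]
force: [-0.2, -0.7, 0.0]
grip_width: 0.027
grip_force: 10.0
```

>>> {"fn": "send_rows", "kwargs": {"targets": [{"x": 0, "y": 0, "z": -0.006, "spin": 0, "claw": 20}, {"x": 0, "y": 0, "z": 0, "spin": 0, "claw": 20}, {"x": 0, "y": 0, "z": 0, "spin": 0, "claw": 20}]}}

```text
time_s: 17.65
ee_pos: [0.4663, -0.2132, 0.033]
eef_rot: [-3.142, -0.0, -0.019]
force: [-0.5, -0.5, -0.4]
grip_width: 0.0269
grip_force: 10.0
```

>>> {"fn": "send_rows", "kwargs": {"targets": [{"x": 0, "y": 0, "z": 0, "spin": 0, "claw": 50}, {"x": 0, "y": 0, "z": 0, "spin": 0, "claw": 50}, {"x": 0, "y": 0, "z": 0, "spin": 0, "claw": 50}, {"x": -0.05, "y": 0.001, "z": 0, "spin": 0, "claw": 50}, {"x": -0.06, "y": 0.001, "z": 0, "spin": 0, "claw": 50}, {"x": -0.06, "y": 0.001, "z": 0, "spin": 0, "claw": 50}, {"x": 0, "y": 0, "z": -0.03, "spin": 0, "claw": 0}, {"x": 0, "y": 0, "z": -0.03, "spin": 0, "claw": 0}, {"x": 0, "y": 0, "z": 0, "spin": 0, "claw": 0}, {"x": 0, "y": 0, "z": 0, "spin": 0, "claw": 0}, {"x": 0, "y": 0, "z": 0, "spin": 0, "claw": 0}, {"x": 0.02, "y": 0, "z": 0, "spin": 0, "claw": 0}, {"x": 0.01, "y": 0, "z": 0, "spin": 0, "claw": 0}, {"x": 0.01, "y": 0, "z": 0, "spin": 0, "claw": 0}, {"x": 0.01, "y": 0, "z": 0, "spin": 0, "claw": 0}, {"x": 0.01, "y": 0, "z": 0, "spin": 0, "claw": 0}, {"x": 0.01, "y": 0, "z": 0, "spin": 0, "claw": 0}, {"x": 0.01, "y": 0, "z": 0, "spin": 0, "claw": 0}, {"x": 0.01, "y": 0, "z": 0, "spin": 0, "claw": 0}]}}

```text
time_s: 19.55
ee_pos: [0.4505, -0.2126, 0.021]
eef_rot: [-3.142, 0.0, -0.019]
force: [0.8, -0.5, 0.8]
grip_width: 0.0005
grip_force: 0.2
```

Run:
```python
from h import *
b=camera("side"); z=lambda i:cv2.resize(i,(560,560),interpolation=cv2.INTER_CUBIC)
cv2.imwrite("pics/c4.png",z(b[120:220,200:300])); o=get_obs(); print(o["ee_pos"],o["force"],o["grip_width"])
```

```text
[ 0.45072901 -0.2125798   0.02107424] [ 0.25180335  0.79911611 -0.78749083] 0.00032958345614975457
```

View pics/c4.png

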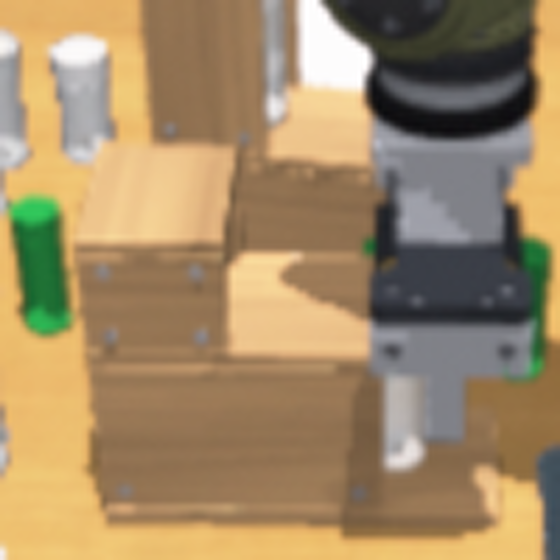

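The slim vial stands upright just ahead of the finger at (403,440). I'll keep pushing to the edge.

>>> {"fn": "send_rows", "kwargs": {"targets": [{"x": 0.01, "y": 0, "z": 0, "spin": 0, "claw": 0}, {"x": 0.01, "y": 0, "z": 0, "spin": 0, "claw": 0}, {"x": 0.01, "y": 0, "z": 0, "spin": 0, "claw": 0}, {"x": 0.01, "y": 0, "z": 0, "spin": 0, "claw": 0}, {"x": 0.01, "y": 0, "z": 0, "spin": 0, "claw": 0}, {"x": 0.01, "y": 0, "z": 0, "spin": 0, "claw": 0}, {"x": 0.01, "y": 0, "z": 0, "spin": 0, "claw": 0}, {"x": 0.005, "y": 0, "z": 0, "spin": 0, "claw": 0}, {"x": 0, "y": 0, "z": 0, "spin": 0, "claw": 0}]}}

```text
time_s: 20.5
ee_pos: [0.4654, -0.2126, 0.021]
eef_rot: [3.142, -0.0, -0.019]
force: [-0.9, 1.4, -0.1]
grip_width: 0.0008
grip_force: 0.0
```

>>> {"fn": "send_rows", "kwargs": {"targets": [{"x": 0.005, "y": 0, "z": 0, "spin": 0, "claw": 0}, {"x": 0.005, "y": 0, "z": 0, "spin": 0, "claw": 0}, {"x": 0, "y": 0, "z": 0, "spin": 0, "claw": 0}]}}

```text
time_s: 20.8
ee_pos: [0.4674, -0.2126, 0.0211]
eef_rot: [3.142, -0.0, -0.019]
force: [0.5, -0.2, 0.3]
grip_width: 0.0005
grip_force: 0.0
```

>>> {"fn": "send_rows", "kwargs": {"targets": [{"x": -0.04, "y": 0, "z": 0, "spin": 0, "claw": 0}, {"x": -0.1, "y": 0, "z": 0.08, "spin": 0, "claw": 0}, {"x": 0, "y": 0, "z": 0.2, "spin": 0, "claw": 0}, {"x": 0, "y": 0, "z": 0.2, "spin": 0, "claw": 60}, {"x": 0, "y": 0, "z": 0.2, "spin": 0, "claw": 60}, {"x": 0, "y": 0.12, "z": 0.2, "spin": 0, "claw": 60}, {"x": 0.05, "y": 0.15, "z": 0, "spin": 0, "claw": 60}, {"x": 0.1, "y": 0.15, "z": 0, "spin": 0, "claw": 60}, {"x": 0.12, "y": 0.15, "z": 0, "spin": 0, "claw": 60}, {"x": 0.12, "y": 0.15, "z": 0, "spin": 0, "claw": 60}, {"x": 0.12, "y": 0.15, "z": 0, "spin": 0, "claw": 60}, {"x": 0.12, "y": 0.15, "z": 0, "spin": 0, "claw": 60}, {"x": 0.1, "y": 0.12, "z": 0, "spin": 0, "claw": 60}, {"x": 0.07, "y": 0.006, "z": 0, "spin": 0, "claw": 60}, {"x": 0, "y": 0, "z": 0, "spin": 0, "claw": 60}, {"x": 0, "y": 0, "z": 0, "spin": 0, "claw": 60}]}}

```text
time_s: 22.4
ee_pos: [0.5987, 0.0162, 0.1967]
eef_rot: [3.142, 0.001, -0.019]
force: [0.5, -0.3, 0.1]
grip_width: 0.06
grip_force: 0.0
```

>>> {"fn": "send_rows", "kwargs": {"targets": [{"x": 0.005, "y": 0.002, "z": -0.1, "spin": 0, "claw": 60}, {"x": 0, "y": 0, "z": -0.16, "spin": 0, "claw": 60}, {"x": 0, "y": 0, "z": -0.16, "spin": 0, "claw": 60}, {"x": 0, "y": 0, "z": -0.16, "spin": 0, "claw": 60}, {"x": 0, "y": 0, "z": -0.14, "spin": 0, "claw": 60}, {"x": 0, "y": 0, "z": -0.1, "spin": 0, "claw": 60}, {"x": 0, "y": 0, "z": 0, "spin": 0, "claw": 60}, {"x": 0, "y": 0, "z": 0, "spin": 0, "claw": 20}, {"x": 0, "y": 0, "z": 0, "spin": 0, "claw": 20}, {"x": 0, "y": 0, "z": 0, "spin": 0, "claw": 20}, {"x": 0, "y": 0, "z": 0, "spin": 0, "claw": 20}, {"x": 0, "y": 0, "z": 0, "spin": 0, "claw": 20}, {"x": 0, "y": 0, "z": 0, "spin": 0, "claw": 20}], "force": 20}}

```text
time_s: 23.7
ee_pos: [0.6009, 0.017, 0.034]
eef_rot: [3.141, -0.002, -0.019]
force: [0.0, 1.0, 6.0]
grip_width: 0.0326
grip_force: 20.0
```

>>> {"fn": "send_rows", "kwargs": {"targets": [{"x": 0, "y": 0, "z": 0.1, "spin": 0, "claw": 20}, {"x": 0, "y": 0, "z": 0.18, "spin": 0, "claw": 20}, {"x": 0, "y": 0, "z": 0.18, "spin": 0, "claw": 20}, {"x": -0.03, "y": 0, "z": 0.18, "spin": 0, "claw": 20}, {"x": -0.1, "y": -0.05, "z": 0.15, "spin": 0, "claw": 20}, {"x": -0.13, "y": -0.14, "z": 0, "spin": 0, "claw": 20}, {"x": -0.13, "y": -0.15, "z": 0, "spin": 0, "claw": 20}, {"x": -0.12, "y": -0.15, "z": 0, "spin": 0, "claw": 20}, {"x": -0.12, "y": -0.15, "z": 0, "spin": 0, "claw": 20}, {"x": -0.12, "y": -0.15, "z": 0, "spin": 0, "claw": 20}, {"x": -0.105, "y": -0.15, "z": 0, "spin": 0, "claw": 20}, {"x": 0, "y": -0.12, "z": 0, "spin": 0, "claw": 20}, {"x": 0, "y": -0.088, "z": 0, "spin": 0, "claw": 20}, {"x": 0, "y": 0, "z": -0.15, "spin": 0, "claw": 20}, {"x": 0, "y": 0, "z": -0.18, "spin": 0, "claw": 20}, {"x": 0, "y": 0, "z": -0.18, "spin": 0, "claw": 20}, {"x": 0, "y": 0, "z": -0.18, "spin": 0, "claw": 20}, {"x": 0, "y": 0, "z": -0.1, "spin": 0, "claw": 20}, {"x": 0, "y": 0, "z": 0, "spin": 0, "claw": 20}, {"x": 0, "y": 0, "z": 0, "spin": 0, "claw": 20}]}}

```text
time_s: 25.7
ee_pos: [0.4296, -0.2127, 0.0337]
eef_rot: [3.141, -0.0, -0.019]
force: [0.5, 0.2, -0.3]
grip_width: 0.0326
grip_force: 20.0
```

>>> {"fn": "send_rows", "kwargs": {"targets": [{"x": 0, "y": 0, "z": -0.025, "spin": 0, "claw": 20}, {"x": 0.03, "y": 0, "z": 0, "spin": 0, "claw": 20}, {"x": 0.03, "y": 0, "z": 0, "spin": 0, "claw": 20}, {"x": 0.03, "y": 0, "z": 0, "spin": 0, "claw": 20}, {"x": 0.03, "y": 0, "z": 0, "spin": 0, "claw": 20}, {"x": 0.01, "y": 0, "z": 0, "spin": 0, "claw": 20}, {"x": 0.01, "y": 0, "z": 0, "spin": 0, "claw": 20}, {"x": 0.01, "y": 0, "z": 0, "spin": 0, "claw": 20}, {"x": 0.01, "y": 0, "z": 0, "spin": 0, "claw": 20}, {"x": 0.01, "y": 0, "z": 0, "spin": 0, "claw": 20}, {"x": 0.01, "y": 0, "z": 0, "spin": 0, "claw": 20}, {"x": 0.005, "y": 0, "z": 0, "spin": 0, "claw": 20}, {"x": 0, "y": 0, "z": 0, "spin": 0, "claw": 20}]}}

```text
time_s: 27.0
ee_pos: [0.4664, -0.2125, 0.028]
eef_rot: [-3.142, -0.0, -0.019]
force: [0.9, 0.5, -0.1]
grip_width: 0.0323
grip_force: 20.0
```

>>> {"fn": "send_rows", "kwargs": {"targets": [{"x": -0.03, "y": 0, "z": 0, "spin": 0, "claw": 20}, {"x": -0.07, "y": 0, "z": 0, "spin": 0, "claw": 20}, {"x": -0.08, "y": 0, "z": 0.1, "spin": 0, "claw": 20}, {"x": 0, "y": 0, "z": 0.19, "spin": 0, "claw": 20}, {"x": 0, "y": 0, "z": 0.19, "spin": 0, "claw": 20}, {"x": 0, "y": 0, "z": 0.19, "spin": 0, "claw": 20}, {"x": 0, "y": -0.1, "z": 0.19, "spin": -0.016, "claw": 20}, {"x": 0.02, "y": -0.15, "z": 0, "spin": -0.02, "claw": 20}, {"x": 0.04, "y": -0.17, "z": 0, "spin": -0.02, "claw": 20}, {"x": 0.04, "y": -0.17, "z": 0, "spin": -0.02, "claw": 20}, {"x": 0.04, "y": -0.17, "z": 0, "spin": -0.02, "claw": 20}, {"x": 0.04, "y": -0.12, "z": 0, "spin": -0.02, "claw": 20}, {"x": 0.035, "y": -0.07, "z": 0, "spin": 0, "claw": 20}, {"x": 0, "y": 0, "z": -0.13, "spin": 0, "claw": 20}, {"x": 0, "y": 0, "z": -0.15, "spin": 0, "claw": 20}, {"x": 0, "y": 0, "z": -0.12, "spin": 0, "claw": 20}, {"x": 0, "y": 0, "z": 0, "spin": 0, "claw": 20}, {"x": 0, "y": 0, "z": 0, "spin": 0, "claw": 20}]}}

```text
time_s: 28.8
ee_pos: [0.4733, -0.4027, 0.1208]
eef_rot: [3.141, -0.0, -0.201]
force: [0.9, -0.1, -0.5]
grip_width: 0.033
grip_force: 20.0
```

>>> {"fn": "send_rows", "kwargs": {"targets": [{"x": 0.025, "y": -0.005, "z": 0, "spin": 0, "claw": 20}, {"x": 0.025, "y": -0.005, "z": 0, "spin": 0, "claw": 20}, {"x": 0.025, "y": -0.005, "z": 0, "spin": 0, "claw": 20}, {"x": 0.025, "y": -0.005, "z": 0, "spin": 0, "claw": 20}, {"x": 0.025, "y": -0.005, "z": 0, "spin": 0, "claw": 20}, {"x": 0.025, "y": -0.005, "z": 0, "spin": 0, "claw": 20}, {"x": 0.025, "y": -0.005, "z": 0, "spin": 0, "claw": 20}, {"x": 0.02, "y": -0.004, "z": 0, "spin": 0, "claw": 20}, {"x": 0.005, "y": -0.001, "z": 0, "spin": 0, "claw": 20}, {"x": 0.005, "y": -0.001, "z": 0, "spin": 0, "claw": 20}, {"x": 0.005, "y": -0.001, "z": 0, "spin": 0, "claw": 20}, {"x": 0.005, "y": -0.001, "z": 0, "spin": 0, "claw": 20}, {"x": 0.005, "y": -0.001, "z": 0, "spin": 0, "claw": 20}, {"x": 0.005, "y": -0.001, "z": 0, "spin": 0, "claw": 20}, {"x": 0, "y": 0, "z": 0, "spin": 0, "claw": 20}]}}

```text
time_s: 30.3
ee_pos: [0.5184, -0.4116, 0.1201]
eef_rot: [3.142, 0.0, -0.201]
force: [-0.9, -0.3, 0.4]
grip_width: 0.0323
grip_force: 20.0
```

>>> {"fn": "send_rows", "kwargs": {"targets": [{"x": 0.005, "y": -0.001, "z": 0, "spin": 0, "claw": 20}, {"x": 0.005, "y": -0.001, "z": 0, "spin": 0, "claw": 20}, {"x": 0.005, "y": -0.001, "z": 0, "spin": 0, "claw": 20}, {"x": 0.005, "y": -0.001, "z": 0, "spin": 0, "claw": 20}, {"x": 0, "y": 0, "z": 0, "spin": 0, "claw": 20}]}}

```text
time_s: 30.8
ee_pos: [0.5224, -0.4124, 0.12]
eef_rot: [-3.142, 0.0, -0.201]
force: [-0.7, -0.7, -0.6]
grip_width: 0.0323
grip_force: 20.0
```

>>> {"fn": "send_rows", "kwargs": {"targets": [{"x": -0.03, "y": 0.006, "z": 0, "spin": 0, "claw": 20}, {"x": -0.08, "y": 0.016, "z": 0, "spin": 0, "claw": 20}, {"x": -0.1, "y": 0.02, "z": 0, "spin": 0, "claw": 20}, {"x": -0.12, "y": 0.023, "z": 0, "spin": 0, "claw": 20}, {"x": -0.12, "y": 0.024, "z": 0, "spin": 0, "claw": 20}, {"x": 0, "y": 0, "z": 0, "spin": 0, "claw": 20}, {"x": 0, "y": 0, "z": -0.12, "spin": 0, "claw": 20}, {"x": 0, "y": 0, "z": -0.15, "spin": 0, "claw": 20}, {"x": 0, "y": 0, "z": -0.12, "spin": 0, "claw": 20}, {"x": 0, "y": 0, "z": -0.06, "spin": 0, "claw": 20}, {"x": 0, "y": 0, "z": 0, "spin": 0, "claw": 20}, {"x": 0, "y": 0, "z": 0, "spin": 0, "claw": 20}, {"x": 0.025, "y": -0.005, "z": 0, "spin": 0, "claw": 20}, {"x": 0.025, "y": -0.005, "z": 0, "spin": 0, "claw": 20}, {"x": 0.025, "y": -0.005, "z": 0, "spin": 0, "claw": 20}, {"x": 0.025, "y": -0.005, "z": 0, "spin": 0, "claw": 20}, {"x": 0, "y": 0, "z": 0, "spin": 0, "claw": 20}]}}

```text
time_s: 32.5
ee_pos: [0.453, -0.3986, 0.0301]
eef_rot: [3.141, -0.0, -0.201]
force: [0.5, 0.3, -0.2]
grip_width: 0.0325
grip_force: 20.0
```

>>> {"fn": "send_rows", "kwargs": {"targets": [{"x": 0, "y": 0, "z": -0.012, "spin": 0, "claw": 20}, {"x": 0, "y": 0, "z": -0.007, "spin": 0, "claw": 20}, {"x": 0, "y": 0, "z": 0, "spin": 0, "claw": 20}, {"x": 0, "y": 0, "z": 0, "spin": 0, "claw": 20}, {"x": 0, "y": 0, "z": 0, "spin": 0, "claw": 55}, {"x": 0, "y": 0, "z": 0, "spin": 0, "claw": 55}, {"x": 0, "y": 0, "z": 0, "spin": 0, "claw": 55}, {"x": 0, "y": 0, "z": 0, "spin": 0, "claw": 55}, {"x": -0.05, "y": 0.01, "z": 0, "spin": 0, "claw": 55}, {"x": -0.07, "y": 0.014, "z": 0, "spin": 0, "claw": 55}, {"x": -0.07, "y": 0.014, "z": 0, "spin": 0, "claw": 55}, {"x": 0, "y": 0, "z": -0.02, "spin": 0, "claw": 0}, {"x": 0, "y": 0, "z": 0, "spin": 0, "claw": 0}, {"x": 0, "y": 0, "z": 0, "spin": 0, "claw": 0}, {"x": 0, "y": 0, "z": 0, "spin": 0, "claw": 0}, {"x": 0, "y": 0, "z": 0, "spin": 0, "claw": 0}, {"x": 0.04, "y": -0.008, "z": 0, "spin": 0, "claw": 0}]}}

```text
time_s: 34.2
ee_pos: [0.4223, -0.3925, 0.0222]
eef_rot: [-3.141, 0.0, -0.202]
force: [-0.5, -0.3, -0.1]
grip_width: 0.0106
grip_force: 0.0
```

>>> {"fn": "send_rows", "kwargs": {"targets": [{"x": 0, "y": 0, "z": 0, "spin": 0, "claw": 0}, {"x": 0.01, "y": -0.002, "z": 0, "spin": 0, "claw": 0}, {"x": 0.01, "y": -0.002, "z": 0, "spin": 0, "claw": 0}, {"x": 0.01, "y": -0.002, "z": 0, "spin": 0, "claw": 0}, {"x": 0.01, "y": -0.002, "z": 0, "spin": 0, "claw": 0}, {"x": 0.01, "y": -0.002, "z": 0, "spin": 0, "claw": 0}, {"x": 0.01, "y": -0.002, "z": 0, "spin": 0, "claw": 0}, {"x": 0.01, "y": -0.002, "z": 0, "spin": 0, "claw": 0}, {"x": 0.01, "y": -0.002, "z": 0, "spin": 0, "claw": 0}, {"x": 0.01, "y": -0.002, "z": 0, "spin": 0, "claw": 0}, {"x": 0.01, "y": -0.002, "z": 0, "spin": 0, "claw": 0}, {"x": 0.01, "y": -0.002, "z": 0, "spin": 0, "claw": 0}, {"x": 0.01, "y": -0.002, "z": 0, "spin": 0, "claw": 0}, {"x": 0.01, "y": -0.002, "z": 0, "spin": 0, "claw": 0}, {"x": 0.01, "y": -0.002, "z": 0, "spin": 0, "claw": 0}, {"x": 0.01, "y": -0.002, "z": 0, "spin": 0, "claw": 0}, {"x": 0, "y": 0, "z": 0, "spin": 0, "claw": 0}]}}

```text
time_s: 35.9
ee_pos: [0.4526, -0.3986, 0.0223]
eef_rot: [3.142, -0.0, -0.201]
force: [-0.7, 0.2, -0.0]
grip_width: 0.0001
grip_force: 0.0
```

Run:
```python
from h import *
o=get_obs(); print(o["ee_pos"],o["force"])
b=camera("top"); i=b[150:240,260:400]
cv2.imwrite("pics/c5.png",cv2.resize(i,None,fx=5.7,fy=5.7,interpolation=cv2.INTER_CUBIC))
g=cv2.inRange(cv2.cvtColor(b,cv2.COLOR_BGR2HSV),(50,100,40),(80,255,255))
n,l,st,ce=cv2.connectedComponentsWithStats(g)
for k in range(1,n):
    if st[k,4]>15: print(st[k],ce[k],ray("top",ce[k],.05))
```

```text
[ 0.45258868 -0.39860182  0.02225688] [-0.73082417  0.16752895 -0.02519655]
[320 134  12  15 119] [325.41176471 140.8907563 ] [ 0.66282404 -0.34081195  0.05      ]
[307 203  13  10  95] [312.90526316 207.36842105] [ 0.4771903  -0.30185634  0.05      ]
[145 210  17   9 128] [152.8046875 214.2578125] [0.4617532  0.13934749 0.05      ]
[307 228  12  11  99] [312.83838384 232.78787879] [ 0.40773059 -0.30015366  0.05      ]
```

View pics/c5.png

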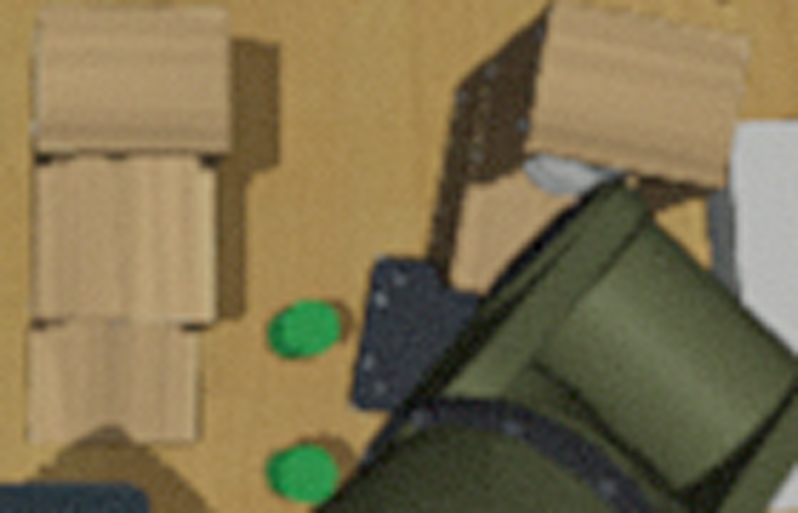

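The picture shows the slim vial wholly inside. The tube has moved about 6.5 mm deeper, with only its base showing by parallax at (570,180). The squat vial's cap is about 2 mm short of the edge, and nothing I can hold fits under that 68 mm roof. A short brisk tap that stops at the edge will carry it on.

>>> {"fn": "send_rows", "kwargs": {"targets": [{"x": -0.05, "y": 0.01, "z": 0, "spin": 0, "claw": 0}, {"x": -0.05, "y": 0.01, "z": 0, "spin": 0, "claw": 0}, {"x": 0, "y": 0, "z": 0, "spin": 0, "claw": 0}, {"x": 0.011, "y": -0.0023, "z": 0, "spin": 0, "claw": 0}, {"x": 0, "y": 0, "z": 0, "spin": 0, "claw": 0}, {"x": 0.1, "y": -0.02, "z": 0, "spin": 0, "claw": 0}, {"x": 0, "y": 0, "z": 0, "spin": 0, "claw": 0}]}}

```text
time_s: 36.65
ee_pos: [0.4549, -0.399, 0.022]
eef_rot: [-3.141, 0.002, -0.201]
force: [-0.5, 0.3, -0.1]
grip_width: 0.0008
grip_force: 0.0
```

>>> {"fn": "send_rows", "kwargs": {"targets": [{"x": 0.004, "y": -0.001, "z": 0, "spin": 0, "claw": 0}, {"x": 0.003, "y": -0.0005, "z": 0, "spin": 0, "claw": 0}, {"x": 0, "y": 0, "z": 0, "spin": 0, "claw": 0}]}}

```text
time_s: 36.95
ee_pos: [0.4552, -0.399, 0.0219]
eef_rot: [-3.141, 0.002, -0.201]
force: [-6.9, 1.9, 1.4]
grip_width: 0.0005
grip_force: 3.6
```

>>> {"fn": "send_rows", "kwargs": {"targets": [{"x": -0.03, "y": 0.006, "z": 0, "spin": 0, "claw": 0}, {"x": -0.1, "y": 0.02, "z": 0, "spin": 0, "claw": 0}, {"x": -0.1, "y": 0.02, "z": 0, "spin": 0, "claw": 0}, {"x": -0.1, "y": 0, "z": 0.15, "spin": 0, "claw": 0}, {"x": -0.15, "y": 0, "z": 0.15, "spin": 0, "claw": 0}, {"x": -0.15, "y": 0, "z": 0.15, "spin": 0, "claw": 0}, {"x": -0.1, "y": 0, "z": 0.15, "spin": 0, "claw": 0}, {"x": -0.1, "y": 0, "z": 0.15, "spin": 0, "claw": 0}, {"x": 0, "y": 0, "z": 0.15, "spin": 0, "claw": 0}, {"x": 0, "y": 0, "z": 0, "spin": 0, "claw": 0}]}}

```text
time_s: 37.95
ee_pos: [0.2903, -0.3914, 0.2063]
eef_rot: [3.136, -0.005, -0.202]
force: [-0.0, -0.6, -1.0]
grip_width: 0.0003
grip_force: 0.0
```

Run:
```python
from h import *
a=camera("top"); b=camera("side"); z=lambda i:cv2.resize(i,(400,560),interpolation=cv2.INTER_CUBIC)
cv2.imwrite("pics/c6.png",np.hstack([z(a[148:238,333:397]),z(b[90:230,205:305])]))
c,s=np.cos(-.2016),np.sin(-.2016)
P=lambda x,y,z:[.5031+c*x-s*y,-.409+s*x+c*y,z]
f=np.array([400/64,560/90])
for n,x,r,zz in(("edge086",-.04,0,.086),("squat base rear if cap at edge",-.0385,0,.01),("tube base rear if at +5",.035,0,.086)):
    print(n,((proj("top",P(x,0,zz))[0]-[333,148])*f).round())
```

```text
edge086 [120. 394.]
squat base rear if cap at edge [ 82. 399.]
tube base rear if at +5 [150. 222.]
```

View pics/c6.png

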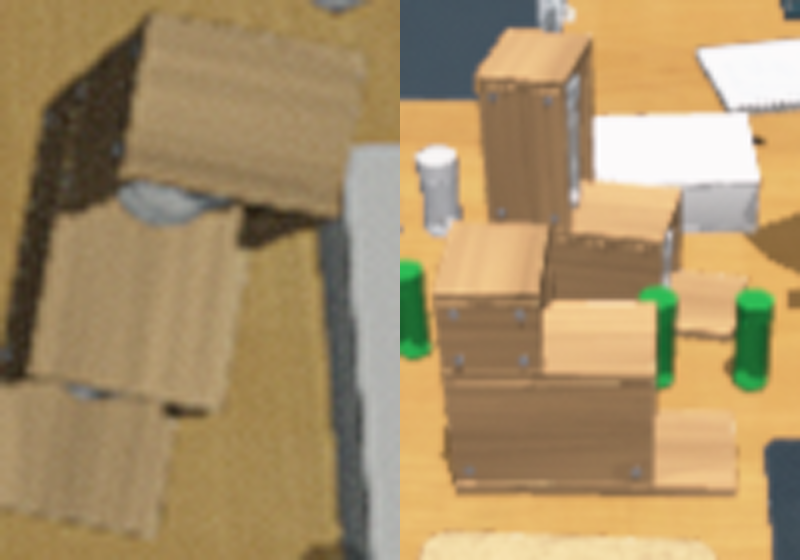

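The left half shows only a sliver of the squat vial's base at (85,392) under the step. The tube is deep, and both stand upright in the right half at (665,250) and (570,140). I'll quantify the squat vial's depth.

Run:
```python
from h import *
a=np.mean([camera("top").astype(float) for _ in range(4)],0)
print("cols 340..358")
for r in range(206,216): print(r,' '.join(f"{a[r,c,2]-a[r,c,0]:3.0f}/{a[r,c].mean():3.0f}" for c in range(340,359)))
c,s=np.cos(-.2016),np.sin(-.2016)
P=lambda x,y,z:[.5031+c*x-s*y,-.409+s*x+c*y,z]
t=np.radians([140,160,180,200,220])
for d in(-.002,0,.003):
  for n,r,z in(("base",.0155,.01),("body",.0155,.05),("cap52",.017,.052),("captop",.017,.07)):
    print(d,n,proj("top",[P(-.04+d+.017+r*np.cos(k),r*np.sin(k),z) for k in t]).round(1).tolist())
print("plate front edge top/bot",proj("top",[P(-.04,y,z) for z in(.086,.078) for y in(.042,.02,0,-.042)]).round(1).tolist())
```

```text
cols 340..358
206  66/138  63/136  61/129  61/130  60/130  61/130  62/133  64/134  64/134  62/134  62/138  64/139  64/139  64/134  64/131  63/136  64/143  66/146  65/148
207  64/141  60/134  62/126  62/130  62/127  62/129  63/133  63/136  62/135  63/135  63/138  64/139  64/139  63/134  62/132  63/135  65/143  66/148  67/146
208  58/120  58/118  58/119  60/126  61/130  64/132  66/136  65/136  64/137  64/137  65/139  66/138  64/138  64/135  62/132  64/139  64/145  66/147  66/146
209  58/120  60/122  55/118  44/114  39/110  47/111  54/118  58/123  59/135  63/141  65/141  66/140  65/137  62/133  62/134  65/139  65/148  66/147  67/144
210  63/135  63/134  58/128  43/117  18/106   4/115   9/121  18/116  31/110  44/112  49/116  51/125  57/126  57/132  60/137  64/142  66/147  66/148  66/144
211  62/134  64/135  64/127  56/125  40/123  19/127   8/127   4/114   8/ 89  18/ 81  29/ 92  35/106  47/112  52/121  55/124  57/121  62/129  63/137  60/143
212  64/134  64/132  61/128  62/127  60/125  50/121  41/122  40/121  41/117  48/113  51/119  54/123  58/123  58/124  58/120  56/114  57/121  64/129  5
[... 1028 characters left out ...]
ap52 [[345.7, 209.7], [347.4, 211.1], [349.4, 211.9], [351.6, 211.9], [353.6, 211.2]]
0 captop [[347.1, 209.3], [348.8, 210.8], [350.9, 211.6], [353.1, 211.6], [355.2, 210.9]]
0.003 base [[343.1, 209.1], [344.6, 210.3], [346.4, 211.0], [348.3, 211.1], [350.0, 210.5]]
0.003 body [[346.1, 208.3], [347.7, 209.6], [349.5, 210.3], [351.5, 210.3], [353.3, 209.7]]
0.003 cap52 [[345.9, 208.6], [347.5, 210.0], [349.6, 210.8], [351.7, 210.8], [353.8, 210.1]]
0.003 captop [[347.3, 208.2], [349.0, 209.7], [351.1, 210.5], [353.3, 210.5], [355.3, 209.8]]
plate front edge top/bot [[336.6, 208.2], [344.8, 209.8], [352.3, 211.3], [367.9, 214.3], [336.0, 208.4], [344.2, 210.0], [351.6, 211.4], [367.1, 214.4]]
```

```bash
python3 -c "
from station import *
print(hand_in())"
```

```text
the job is handed in; nothing more can be done
None
```

I handed the job in at about 38 s: the tube is on the upper tier of the taller stand, the slim vial on the lower tier of the lower stand, and the squat vial on the lower tier of the taller stand. All were upright when last seen. The tube and slim vial should be about 6 mm under their roofs, but the squat vial is only about 1 mm under, within measurement error. The dark bottle, pin pot, cap and eraser were left alone.

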